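Step the mould carrier under the depositor spout and hold the spring gate half open

TASK

Set up the empty filling depositor for its first shot: move the mould carrier (it has a black knob) until the pocket with the red floor is centred under the spout and pause there for about a second, then move it on until the pocket with the blue floor is centred under the spout and leave it there. Only then pull the hopper's spring gate (it has an orange grip) to half travel, where its yellow index stands at the green mark, without pulling it wide open, and finish while still holding it there, because the spring shuts it as soon as it is let go. Leave the gel bottles and the pastry cutter where they stand.

Things in the scene. Friction and masses are not known exactly. Their poses are not given: they have to be found in the camera images.
- depositor: The fixed depositor: dark steel base 250 x 210 x 12 mm, white column at its back (246 mm high), clear square hopper (72 mm wide, z 118 to 200 mm, centred 70 mm behind the spout), steel chute from it to the spout. Origin: on the worktop straight below the spout; x points to its back (away from the robot, yaw 0.05 to 0.45 rad), y to its left.
- spout_tip (a point): Lower end of the fixed steel spout (6 mm across at the tip, 14 mm at the top), 42 mm above the worktop and 8 mm above the carrier. Orientation as the depositor.
- carrier: Mould carrier: aluminium plate 125 x 125 mm, top 34 mm above the worktop, four round pockets 26 mm across on a 50 mm grid. It slides along the depositor's x and y, 40 mm either way from the middle, never turns, takes about 2 N and stays where it is left. Origin: worktop height, below the plate's middle; axes as the depositor.
- red_pocket (a point): Centre of the pocket with the red floor, at the plate's top. In the carrier's frame at x +25, y +25 mm.
- blue_pocket (a point): Centre of the pocket with the blue floor, at the plate's top, diagonally opposite the red one. In the carrier's frame at x -25, y -25 mm (the other two pockets are grey).
- knob (a point): Centre of the part to grip of the carrier's black upright post, 16 x 16 mm square with its sides along the depositor's axes, from 33 to 85 mm above the worktop; this point is at 67 mm. It is fixed to the carrier, 110 mm in front of its middle.
- gate (a joint): Travel of the hopper's spring gate in m: 0 shut, 0.025 half, 0.05 full; it slides along the depositor's -y (to its right). The spring resists with 3 N at 0, 9 N at half, 15 N at full travel and shuts it when let go. On the white guide rail a black mark shows shut, green half, red full; a yellow index line on the gate points at them.
- gate_grip (a point): The gate's orange upright post, 16 x 16 mm square, sides along the depositor's axes, from 113 to 167 mm above the worktop; this point is at its middle, at 147 mm, moving with the gate. With the gate shut it is at x +30, y -140 mm in the depositor's frame. Below it lie the gate's tongue and the guide rail (50 mm wide), top at 113 mm.
- gel_red: White gel bottle with red cap, 29 mm across, 83 mm tall, a bystander: leave it alone. Origin: centre of its underside.
- gel_teal: White gel bottle with teal cap, 29 mm across, 83 mm tall, a bystander: leave it alone. Origin: centre of its underside.
- gel_purple: White gel bottle with purple cap, 29 mm across, 83 mm tall, a bystander: leave it alone. Origin: centre of its underside.
- cutter_big: Round steel pastry cutter, 67 mm across, 38 mm tall, a bystander: leave it alone. Origin: centre of its underside.

How it is judged:
By the outcome, as a careful person would: the job done as asked, in the order asked, and still so for the second after the job is handed in, while the arm keeps its last pose, push and grip.
It also fails if it takes over 54 s, if anything falls off the work surface, if the arm or the gripper's body presses on something with over 40 N, if the wrist force passes 120 N, or if a joint passes its speed limit or range.

ROBOT

A 6-joint arm with a two-finger parallel gripper is mounted at the origin on a cart in front of the work surface, level with it; the furniture and walls round the work are solid. World frame = base frame: x ahead of the robot, y to its left, z up, the work surface at z = 0. Lengths are in m, angles in degrees, forces in N, time in s.
With the tool pointing down it reaches from about 0.35 to 0.875 m from the base axis. Payload 4.2 kg.
Tool frame: the origin (TCP) lies on the front face of the gripper's body, between the roots of the fingers; the fingertips stand finger_overhang ahead of it and the grasp point (between the pads) lies 51 mm ahead of it (finger_overhang is the distance from the TCP to the fingertips, in m); z points along the fingers, y is the line along which they close (so a half turn about z gives the same grasp; the last joint's range is limited). The gripper opens to 87 mm and grips with 3 to 60 N. Pads are 19 mm wide; open, the fingers measure 117 mm over their backs; the gripper's body (75 mm by 190 mm) begins 51 mm behind the grasp point.
Start: joints at [-53.766, 22.042, 0.453, 0, -68.411, -14.817], TCP at [0.228, -0.582, 0.292] pointing down, gripper open.
Joint ranges: [-179.83, 179.83], [-69.29, 118.12], [-61.27, 80.66], [-181.25, 117.63], [-171.15, -9.14], [-177.46, 177.46]. Speed limits (degrees/s): [159.86, 159.86, 180, 180, 180, 180].

INTERFACE

Orientations are given as a 3x3 rotation matrix whose columns are the frame's x, y, z axes.
In Python, from station import sense, capture, camera_model, finish_job, finger_overhang gives the robot as it stands. The module is installed in compiled form; this text tells all that it offers.
- The arm moves only by the tool jog_arm, never from a script. Its argument "rows" is a list that holds one entry, the list of rows, each a list of 4 numbers: the shift along the tool's x, y, z in m, then the turn about the tool's z in rad. A call has 1 to 20 rows; each row shifts and turns the commanded pose from where the row before left it, along the tool's axes as they then stand; what a row does not reach is not made up. A row lasts 1/8 s, in which the tool goes at most 62.5 mm and 10.7 degrees, less where a joint would pass 70% of its speed; a pose out of reach is approached as far as the arm can. A call is refused whole if a number of a shift passes 0.0625 or a number of a turn 0.188, either way. A call with a gripper value outside its range is refused whole. "claw" is the opening, from 0 (shut) to 1 (fully open), set as the call begins (left out, the last holds). The fingers move at their own pace and stop on an object; the grip force is fixed at half the most. Time passes only in rows, so rows that do not move let the fingers close. It gives the time, the measured TCP pose, the force, the opening and the grip force at its end, in the units of the state.
- sense(): the state, without advancing time (a new reading comes with each control period).
- capture(name): name is "scene" or "top" or "wrist"; returns the picture (420x560x3 uint8, red, green, blue); there is no depth.
- camera_model(name): a dict with "fovy" (degrees; the focal length in pixels is half the picture's height over the tangent of half this angle, whatever the lens; pixels are square), "cx", "cy" (the principal point, pixels), "eye" and "rotation" of the camera in the world. Camera axes: x right, y down, z forward; pixel columns grow to the right and rows downward; lengths in m; the calibration is good to about 2 mm. The wrist camera is an equidistant fisheye: a pixel r from the principal point sees the ray r / f radians off the axis. A picture is of the moment at which its call begins: read the wrist's pose just before it. camera_model takes no time and is no camera call; for the wrist camera it gives the pose at the moment of the call.
- finish_job(): hands the job in; it is judged then, once.
The state is a dict: "time_s": time; "joints": joint angles; "joint_velocities": joint speeds; "effort": joint torques, N m; "tcp_pos": TCP position; "ee_rot": TCP orientation; "wrist_force": force on the tool from outside, world axes, zero at the start; "moment": the same for the moment, N m; "gripper_width": opening from 0.0 (shut) to 1.0 (fully open); "gripper_force": force on a finger pad.
Only numpy, scipy, OpenCV 4.12 (cv2) and the standard library are available. Lean on these libraries where they do the work, as an engineer would, in place of code of your own. Each camera call takes 0.05 s, during which the arm holds its last target. There are 200 camera calls.

## Working session

There is one attempt and no reset: what is moved stays moved. The work goes in short steps, Python scripts to look and compute and a tool call to move; the robot and the scene stay as the last step left them, time stands still between calls to the robot, and variables do not carry over. Pictures are saved under pics/ and viewed, at most 10 in all, crops included, and the job is handed in when it is done.

Besides the shell and the picture viewer there is one more tool, called after "Emit:" as name(argument=value, ...), one argument or row to a line, values as JSON. jog_arm: Moves the arm, as the interface text tells. Its arguments: {"type":"object","properties":{"rows":{"type":"array"},"claw":{"type":"number"}},"required":["rows"]}

```bash
mkdir -p pics; python3 - <<'E'
from station import *
import cv2
s=sense();print(s);print(finger_overhang)
for n in("scene","top"):
    print(camera_model(n)); cv2.imwrite(f"pics/{n}0.png",capture(n)[:,:,::-1])
E
```

```text
{'time_s': 0.0, 'joints': array([-5.37655521e+01,  2.20893708e+01,  3.78934912e-01, -3.07815247e-02,
       -6.84134414e+01, -1.48156138e+01]), 'joint_velocities': array([ 0.01839777, -0.00528102,  0.02598776,  0.00237545, -0.08540262,
        0.05361131]), 'effort': array([-2.20521870e-04, -3.90658951e+01,  1.87405980e+01,  4.21997845e+00,
        1.09499742e-02, -1.96539299e-04]), 'tcp_pos': array([ 0.22808163, -0.58138875,  0.2911637 ]), 'ee_rot': array([[-9.31008153e-01, -3.64997334e-01, -8.75001145e-04],
       [-3.64998376e-01,  9.31005922e-01,  2.03917743e-03],
       [ 7.03369216e-05,  2.21786481e-03, -9.99997538e-01]]), 'wrist_force': array([ 0.17232427,  0.40483444, -0.47200869]), 'moment': array([-0.01627169,  0.02967492, -0.03982176]), 'gripper_force': 0.0, 'gripper_width': 1.000923609816429}
0.0697
{'fovy': 48.657763549454216, 'cx': 288.0850791936834, 'cy': 212.12029416926205, 'eye': array([-0.07732059,  0.65299436,  0.85323208]), 'rotation': array([[-0.5017402 , -0.61684529,  0.60643108],
       [-0.8649862 ,  0.36382356, -0.34558832],
       [-0.00745938, -0.69795007, -0.71610757]])}
{'fovy': 49.14051123048132, 'cx': 275.7212849116812, 'cy': 204.84427918296507, 'eye': array([0.29962085, 0.29520191, 1.15464126]), 'rotation': array([[-0.14651029, -0.964221  ,  0.22093573],
       [-0.98920002,  0.14376749, -0.02853478],
       [-0.00424954, -0.22273026, -0.97487085]])}
```

View pics/scene0.png

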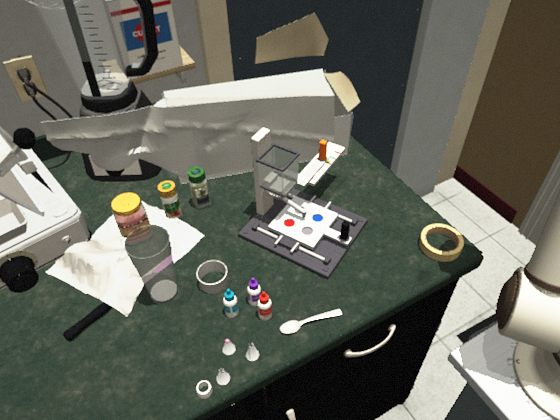

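View pics/top0.png

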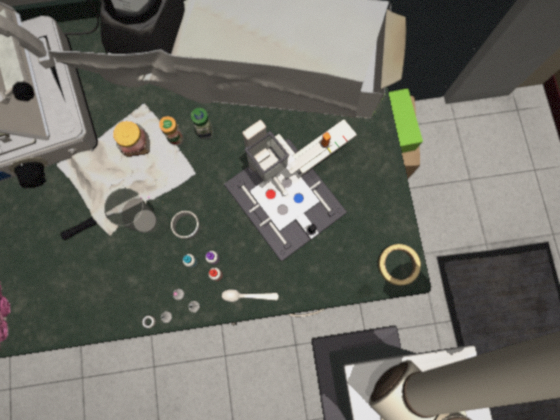

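```bash
cat > h.py <<'E'
import numpy as np,cv2
from station import *
def f(m): return 210/np.tan(np.radians(m["fovy"]/2))
def ray(m,p,fish=False):
    d=(np.array(p,float)-[m["cx"],m["cy"]])/f(m)
    if fish:
        r=np.hypot(*d); v=np.array([*(d/r*np.sin(r)),np.cos(r)])
    else: v=np.array([*d,1])
    return m["rotation"]@v
def hit(m,p,z,fish=False):
    v=ray(m,p,fish); return m["eye"]+v*(z-m["eye"][2])/v[2]
def proj(m,X,fish=False):
    v=m["rotation"].T@(np.array(X)-m["eye"])
    if fish:
        t=np.arctan2(np.hypot(*v[:2]),v[2]); return v[:2]/np.hypot(*v[:2])*t*f(m)+[m["cx"],m["cy"]]
    return v[:2]/v[2]*f(m)+[m["cx"],m["cy"]]
E
python3 - <<'E'
from h import *
for n,x0,y0,b in(("scene",235,125,(235,125,375,275)),("top",220,115,(220,115,365,260))):
    im=cv2.imread(f"pics/{n}0.png"); m=camera_model(n)
    hsv=cv2.cvtColor(im,cv2.COLOR_BGR2HSV)
    for name,lo,hi,z in(("red",(0,150,120),(5,255,255),.03),("blue",(105,150,100),(125,255,255),.03),("orange",(6,150,120),(16,255,255),.14),("yellow",(22,120,120),(35,255,255),.113),("green",(45,100,60),(75,255,255),.113)):
        k=cv2.inRange(hsv,lo,hi); q=np.zeros_like(k); q[b[1]:b[3],b[0]:b[2]]=k[b[1]:b[3],b[0]:b[2]]
        N,_,st,c=cv2.connectedComponentsWithStats(q)
        for i in range(1,N):
            if st[i,4]>3: print(n,name,st[i],c[i].round(1),hit(m,c[i],z).round(4))
    cv2.imwrite(f"pics/{n}c.png",cv2.resize(im[b[1]:b[3],b[0]:b[2]],None,fx=4,fy=4,interpolation=cv2.INTER_CUBIC))
a=cv2.imread("pics/scenec.png")[:580]; t=cv2.imread("pics/topc.png")[:580]
cv2.imwrite("pics/both.png",cv2.resize(np.hstack([a[:, :560],t[:, :560]]),None,fx=.71,fy=.71) if 0 else t)
E
```

```text
scene red [285 220   9   6  50] [289.  222.5] [0.5883 0.2714 0.03  ]
scene blue [313 215   9   6  46] [317.  217.6] [0.5678 0.2042 0.03  ]
scene orange [319 141   8  19 108] [322.3 150.8] [0.6661 0.1306 0.14  ]
scene yellow [326 160   4   4   6] [327.5 161.2] [0.6529 0.1224 0.113 ]
top red [267 190   8   8  53] [270.4 193.7] [0.5851 0.2714 0.03  ]
top blue [295 195   8   7  45] [298.1 197.9] [0.5638 0.2038 0.03  ]
top orange [323 133   7   8  36] [326.2 136.9] [0.6738 0.1246 0.14  ]
```

View pics/both.png

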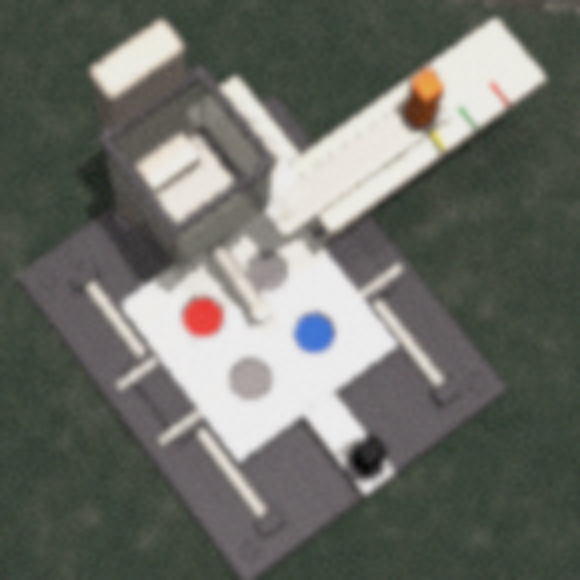

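```bash
python3 - <<'E'
from h import *
from scipy.optimize import least_squares
T=lambda u,v:(u/4+220,v/4+115)
# (cam,pixel,local,carrier?)
P=[("top",T(428,78),(.030,-.140,.167),0),("top",T(371,447),(-.110,0,.085),1),("top",T(125,302),(.0625,.0625,.034),1),("top",T(240,460),(-.0625,.0625,.034),1),("top",T(397,347),(-.0625,-.0625,.034),1),
("top",(270.4,193.7),(.025,.025,.03),1),("top",(298.1,197.9),(-.025,-.025,.03),1),("scene",(289,222.5),(.025,.025,.03),1),("scene",(317,217.6),(-.025,-.025,.03),1),("scene",(322.3,150.8),(.03,-.14,.14),0),("top",T(265,315),(0,0,.042),0)]
M={n:camera_model(n) for n in("scene","top")}
def res(p):
    c,s=np.cos(p[2]),np.sin(p[2]);R=np.array([[c,-s],[s,c]]);o=[]
    for n,px,l,k in P:
        q=np.array(l[:2])+(p[3:5] if k else 0)
        o+=list(proj(M[n],[*(R@q+p[:2]),l[2]])-px)
    return np.array(o)
r=least_squares(res,[.57,.24,.4,0,0],loss="soft_l1")
print(r.x.round(4));print(res(r.x).reshape(-1,2).round(1))
p=r.x;c,s=np.cos(p[2]),np.sin(p[2]);R=np.array([[c,-s],[s,c]])
print("knob",R@(p[3:5]+[-.11,0])+p[:2],"grip",R@[.03,-.14]+p[:2],"need red shift",-(p[3:5]+.025),"blue",-(p[3:5]-.025))
S=sense();print(S["ee_rot"].T@(np.array([*(R@(p[3:5]+[-.11,0])+p[:2]),.1])-S["tcp_pos"]))
E
```

```text
[ 0.5762  0.2354  0.494  -0.0007  0.0024]
[[-0.   0.1]
 [-0.  -0.4]
 [-1.5  0. ]
 [-0.6 -0.3]
 [ 0.1 -1.5]
 [ 0.1  0.1]
 [ 0.2 -0.2]
 [ 0.9  0.9]
 [ 1.   0.7]
 [ 0.8 -1.2]
 [-1.2  0.1]]
knob [0.47762207 0.18504175] grip [0.66901839 0.12633395] need red shift [-0.02431761 -0.02743463] blue [0.02568239 0.02256537]
[-0.5121325   0.62216272  0.19241113]
```

Emit:
jog_arm(
  rows=[
    [[-0.034,0.0415,0,0],[-0.034,0.0415,0,0],[-0.034,0.0415,0,0],[-0.034,0.0415,0,0],[-0.034,0.0415,0,0],[-0.034,0.0415,0,0],[-0.034,0.0415,0,0],[-0.034,0.0415,0,0],[-0.034,0.0415,0,0],[-0.034,0.0415,0,0],[-0.034,0.0415,0,0],[-0.034,0.0415,0,0],[-0.034,0.0415,0,0],[-0.034,0.0415,0,0],[-0.034,0.0415,0,0],[0,0,0.04,-0.09],[0,0,0,0],[0,0,0,0]],
  ],
)

```text
time_s: 2.35
tcp_pos: [0.4761, 0.1837, 0.2532]
ee_rot: [[-0.895, -0.446, 0.001], [-0.446, 0.895, -0.0], [-0.001, -0.001, -1.0]]
wrist_force: [0.8, -0.5, 1.3]
gripper_width: 1.001
gripper_force: 0.0
```

```bash
python3 - <<'E'
from h import *
import pickle
S=sense();m=camera_model("wrist");im=capture("wrist")[:,:,::-1]
cv2.imwrite("pics/w1.png",im);pickle.dump(m,open("w1.pkl","wb"))
print(S["time_s"],S["tcp_pos"],S["ee_rot"].round(3),m)
cv2.imwrite("pics/w1b.png",cv2.resize(im,None,fx=1.42,fy=1.42,interpolation=cv2.INTER_CUBIC))
E
```

```text
2.35 [0.47606835 0.18367751 0.25320254] [[-0.895 -0.446  0.001]
 [-0.446  0.895 -0.   ]
 [-0.001 -0.001 -1.   ]] {'fovy': 65.70646984690485, 'cx': 278.619045922888, 'cy': 211.16744630768864, 'eye': array([0.40273864, 0.14750593, 0.34548636]), 'rotation': array([[-0.44644265,  0.85408337,  0.26689054],
       [ 0.89481122,  0.42657272,  0.13171403],
       [-0.00135346,  0.29761941, -0.95468364]])}
```

View pics/w1b.png

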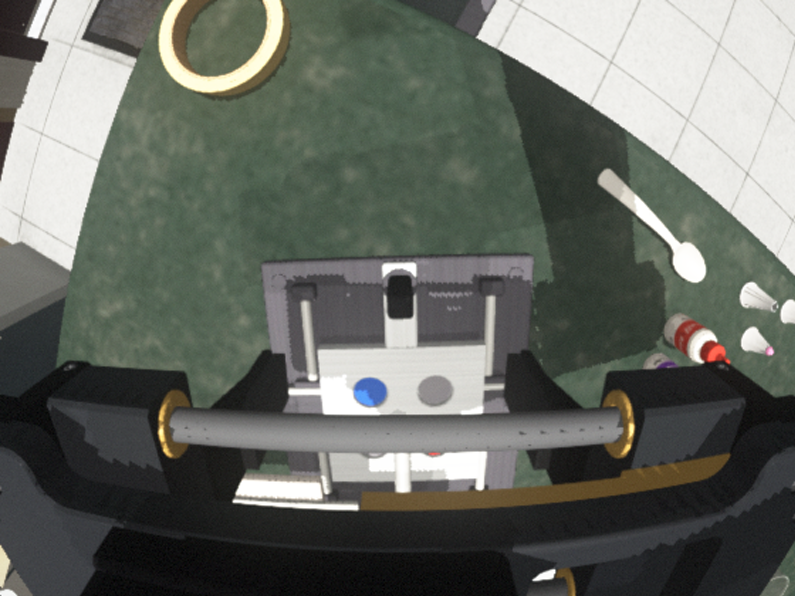

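```bash
python3 - <<'E'
from h import *
import pickle
m=pickle.load(open("w1.pkl","rb"));im=cv2.imread("pics/w1.png")
H=lambda u,v,z:hit(m,(u/1.42,v/1.42),z,True)[:2]
a,b=H(262,263,.012),H(532,254.5,.012);d=b-a
print("base",a,b,np.hypot(*d),np.arctan2(-d[0],d[1]))
a,b=H(319.5,347.5,.034),H(483,344,.034);d=b-a
print("plate",a,b,np.hypot(*d),np.arctan2(-d[0],d[1]),(a+b)/2)
hsv=cv2.cvtColor(im,cv2.COLOR_BGR2HSV)
k=cv2.inRange(hsv,(100,120,80),(125,255,255));N,_,st,c=cv2.connectedComponentsWithStats(k);i=1+st[1:,4].argmax()
print("blue",st[i],c[i],hit(m,c[i],.03,True))
print("knob top",H(400,310,.085),"knob pred",proj(m,[.4776,.185,.085],True)*1.42)
g=im[180:235,255:310]
cv2.imwrite("pics/kn.png",cv2.resize(g,(550,550)))
E
```

```text
base [0.51511553 0.08943798] [0.41760333 0.26986425] 0.20509087374912205 0.4954851813988137
plate [0.54802808 0.15656648] [0.49154734 0.2635425 ] 0.12097083592390695 0.48577690214023816 [0.51978771 0.21005449]
blue [250 266  22  19 329] [260.30091185 275.31610942] [0.56603395 0.205995   0.03      ]
knob top [0.48005718 0.18858806] knob pred [396.45146753 303.91841872]
```

View pics/kn.png

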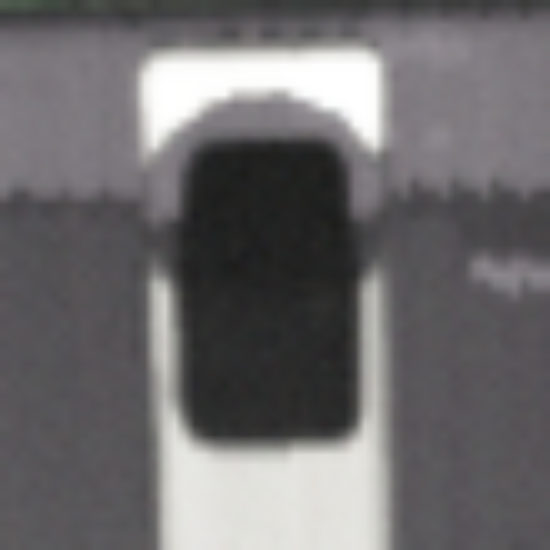

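Emit:
jog_arm(
  rows=[
    [[-0.004,0.0015,0,-0.028],[0,0,0.035,0],[0,0,0.035,0],[0,0,0.035,0],[0,0,0.03,0],[0,0,0,0]],
  ],
)

```text
time_s: 3.15
tcp_pos: [0.4782, 0.1864, 0.1162]
ee_rot: [[-0.882, -0.472, -0.003], [-0.472, 0.882, -0.002], [0.004, -0.001, -1.0]]
wrist_force: [-0.3, 0.1, 0.1]
gripper_width: 1.002
gripper_force: 0.0
```

Emit:
jog_arm(
  rows=[
    [[0,0,0,0],[0,0,0,0],[0,0,0,0],[0,0,0,0],[0,0,0,0],[0,0,0,0],[0,0,0,0],[0,0,0,0]],
  ],
  claw=0,
)

```text
time_s: 4.15
tcp_pos: [0.4786, 0.1871, 0.1172]
ee_rot: [[-0.882, -0.472, -0.0], [-0.472, 0.882, -0.0], [0.0, 0.0, -1.0]]
wrist_force: [-0.4, -0.6, -0.3]
gripper_width: 0.178
gripper_force: 30.0
```

```bash
python3 - <<'E'
from h import *
import pickle
S=sense();print(S["time_s"],S["tcp_pos"],S["ee_rot"][:,1],S["moment"],S["gripper_width"]*87)
o=[]
for n in("scene","top","wrist"):
    m=camera_model(n);im=capture(n)[:,:,::-1];cv2.imwrite(f"pics/g_{n}.png",im);pickle.dump(m,open(f"g_{n}.pkl","wb"))
    if n=="scene": o.append(cv2.resize(im[175:260,250:350],(400,340),interpolation=cv2.INTER_CUBIC))
    if n=="top": o.append(cv2.resize(im[165:250,240:340],(400,340),interpolation=cv2.INTER_CUBIC))
cv2.imwrite("pics/g.png",np.hstack(o))
E
```

```text
4.15 [0.47858098 0.18708256 0.11719127] [-4.72150245e-01  8.81518091e-01  3.95491131e-05] [ 0.05501576  0.0797785  -0.01125301] 15.444636234906929
```

View pics/g_wrist.png

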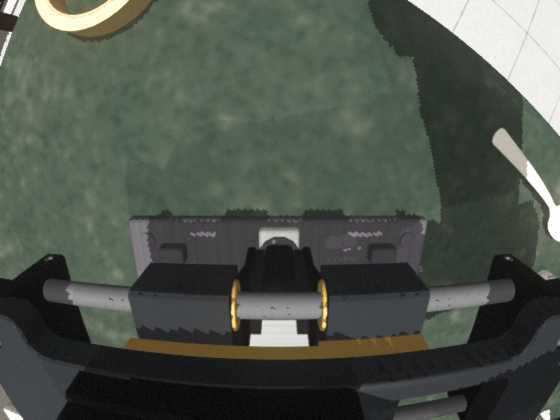

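Emit:
jog_arm(
  rows=[
    [[0.004,-0.0045,0,0],[0.005,-0.0055,0,0],[0.005,-0.006,0,0],[0.005,-0.006,0,0],[0.005,-0.0055,0,0],[0,0,0,0],[0,0,0,0]],
  ],
)

```text
time_s: 5.18
tcp_pos: [0.4698, 0.1505, 0.1172]
ee_rot: [[-0.882, -0.472, -0.002], [-0.472, 0.882, -0.002], [0.003, -0.001, -1.0]]
wrist_force: [-0.3, -2.1, 2.3]
gripper_width: 0.181
gripper_force: 30.0
```

```bash
python3 - <<'E'
from h import *
import pickle
S=sense();R=S["ee_rot"];print(S["time_s"],S["tcp_pos"],R.T@(S["tcp_pos"]-[0.47858,.18708,.1172]),S["wrist_force"])
o=[]
for n in("scene","top"):
    im=capture(n)[:,:,::-1];cv2.imwrite(f"pics/r_{n}.png",im)
    b=(250,175) if n=="scene" else (240,165)
    o.append(cv2.resize(im[b[1]:b[1]+85,b[0]:b[0]+80],None,fx=5,fy=5,interpolation=cv2.INTER_CUBIC))
cv2.imwrite("pics/r.png",np.hstack(o))
E
```

```text
5.175 [0.46977522 0.15050646 0.117201  ] [ 2.50199966e-02 -2.80916437e-02  8.34524924e-05] [-0.26789465 -2.1290697   2.34133916]
```

View pics/r.png

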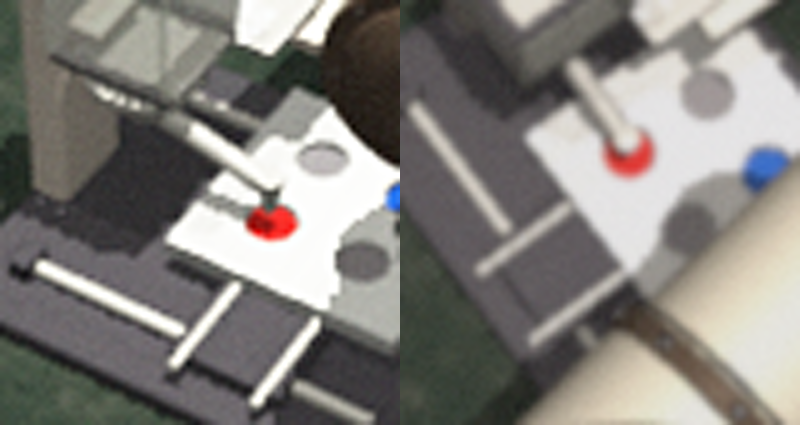

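```bash
python3 - <<'E'
from h import *
o=[]
for n,b in(("scene",(290,202)),("top",(270,178))):
    m=camera_model(n);im=cv2.imread(f"pics/r_{n}.png")
    big=cv2.resize(im[b[1]:b[1]+30,b[0]:b[0]+26],None,fx=15,fy=15,interpolation=cv2.INTER_CUBIC)
    I=big.astype(int);k=((I[:,:,2]-I[:,:,1]>80)).astype(np.uint8)
    c=max(cv2.findContours(k,0,1)[0],key=cv2.contourArea);h=cv2.convexHull(c);e=cv2.fitEllipse(h)
    px=lambda q:(np.array(q)+.5)/15-.5+b
    zz=lambda p:tuple(int(v) for v in ((np.array(p)+.5-b)*15-.5))
    C=hit(m,px(e[0]),.033);t=proj(m,[*C[:2],.042]);print(n,e,C,px(e[0]),t)
    cv2.ellipse(big,e,(255,255,0),1);
    for r,z,col in((.003,.042,(0,255,0)),):
        pts=np.array([zz(proj(m,[C[0]+r*np.cos(a),C[1]+r*np.sin(a),z])) for a in np.linspace(0,6.28,40)])
        cv2.polylines(big,[pts],True,col,1)
    o.append(big)
cv2.imwrite("pics/r2.png",np.hstack(o))
E
```

```text
scene ((215.748779296875, 264.62225341796875), (106.23601531982422, 150.412841796875), 91.32746887207031) [0.57704926 0.23603611 0.033     ] [303.91658529 219.17481689] [303.97974079 216.61463788]
top ((239.88719177246094, 272.54119873046875), (120.5731201171875, 141.2791290283203), 68.04590606689453) [0.57352087 0.23451391 0.033     ] [285.52581278 195.70274658] [285.58549976 194.83004483]
```

View pics/r2.png

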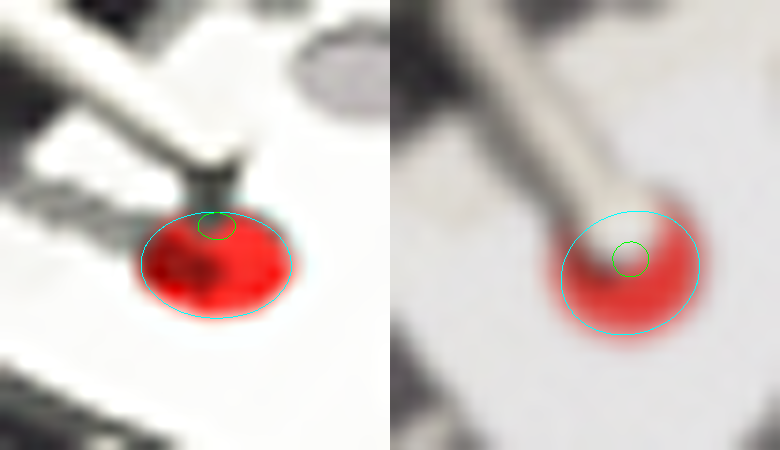

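Emit:
jog_arm(
  rows=[
    [[-0.0005,0.0003,0,0],[0,0,0,0],[0,0,0,0],[0,0,0,0],[0,0,0,0],[0,0,0,0],[0,0,0,0],[0,0,0,0],[0,0,0,0]],
  ],
)

```text
time_s: 6.4
tcp_pos: [0.4707, 0.152, 0.1172]
ee_rot: [[-0.882, -0.472, -0.0], [-0.472, 0.882, -0.0], [0.0, 0.0, -1.0]]
wrist_force: [-0.7, -2.4, -0.7]
gripper_width: 0.177
gripper_force: 30.0
```

Emit:
jog_arm(
  rows=[
    [[-0.003,0.003,0,0],[-0.006,0.006,0,0],[-0.008,0.008,0,0],[-0.008,0.008,0,0],[-0.008,0.008,0,0],[-0.008,0.008,0,0],[-0.006,0.006,0,0],[-0.003,0.003,0,0],[0,0,0,0],[0,0,0,0],[0,0,0,0]],
  ],
)

```text
time_s: 7.78
tcp_pos: [0.4916, 0.2202, 0.1173]
ee_rot: [[-0.881, -0.472, 0.001], [-0.472, 0.881, 0.001], [-0.002, 0.001, -1.0]]
wrist_force: [1.0, 2.6, -2.8]
gripper_width: 0.178
gripper_force: 30.0
```

```bash
python3 - <<'E'
from h import *
S=sense();R=S["ee_rot"];print(S["time_s"],S["tcp_pos"],R.T@(S["tcp_pos"]-[0.46977522,0.15050646,0.1172]),S["wrist_force"])
o=[]
for n,b in(("scene",(285,202)),("top",(270,178))):
    m=camera_model(n);im=capture(n)[:,:,::-1];cv2.imwrite(f"pics/b_{n}.png",im)
    big=cv2.resize(im[b[1]:b[1]+30,b[0]:b[0]+36],None,fx=11,fy=11,interpolation=cv2.INTER_CUBIC)
    I=big.astype(int);k=((I[:,:,0]-I[:,:,2]>70)).astype(np.uint8)
    c=max(cv2.findContours(k,0,1)[0],key=cv2.contourArea);e=cv2.fitEllipse(cv2.convexHull(c))
    px=(np.array(e[0])+.5)/11-.5+b
    C=hit(m,px,.033);t=proj(m,[*C[:2],.042]);print(n,C,t)
    cv2.ellipse(big,e,(0,255,255),1);cv2.circle(big,tuple(int(v) for v in((t+.5-b)*11-.5)),8,(0,255,0),1)
    o.append(big)
cv2.imwrite("pics/b2.png",np.hstack(o))
E
```

```text
7.775 [0.49162273 0.22024102 0.11731508] [-5.21928050e-02  5.11482768e-02  1.69430149e-05] [ 1.00318822  2.64830973 -2.7895542 ]Traceback (most recent call last):
  File "<stdin>", line 8, in <module>
ValueError: max() iterable argument is empty
```

```bash
python3 - <<'E'
from h import *
im=cv2.imread("pics/b_scene.png");t=capture("top")[:,:,::-1];cv2.imwrite("pics/b_top.png",t)
cv2.imwrite("pics/b3.png",np.hstack([cv2.resize(i,None,fx=4,fy=4,interpolation=cv2.INTER_CUBIC) for i in(im[150:270,250:350],t[140:260,240:340])]))
E
```

```text
(no output)
```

View pics/b3.png

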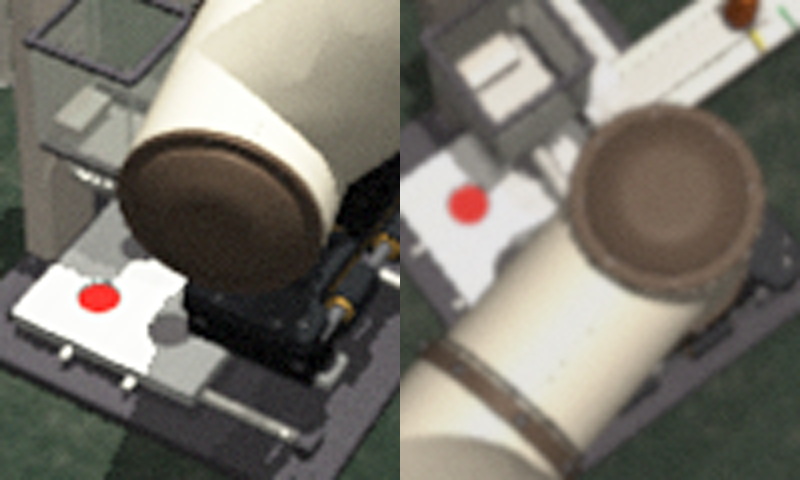

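```bash
python3 - <<'E'
from h import *
R=np.array([[.8815,-.472],[.472,.8815]])
for n,b,sp in(("scene",(260,212),(290+211.5/15-.5,202+226.5/15-.5)),("top",(240,178),(270+(627-390+.5)/15-.5,178+253/15-.5))):
    m=camera_model(n);im=cv2.imread(f"pics/b_{n}.png")
    for lbl,bb,f0 in(("now",b,im),("orig",(278,212) if n=="scene" else (260,182),cv2.imread(f"pics/{n}0.png"))):
        g=cv2.resize(f0[bb[1]:bb[1]+25,bb[0]:bb[0]+25],None,fx=15,fy=15,interpolation=cv2.INTER_CUBIC).astype(int)
        k=((g[:,:,2]-g[:,:,1])>90).astype(np.uint8);c=max(cv2.findContours(k,0,1)[0],key=cv2.contourArea);e=cv2.fitEllipse(c)
        C=hit(m,(np.array(e[0])+.5)/15-.5+bb,.033)[:2];s=hit(m,sp,.042)[:2]
        print(n,lbl,C,"dep rel spout mm",(R.T@(C-s)*1e3).round(1),np.array(e[1])/15)
E
```

```text
scene now [0.59911591 0.30600668] dep rel spout mm [51.7 50.8] [ 7.00003662 10.28948873]
scene orig [0.58586181 0.27323199] dep rel spout mm [24.5 28.2] [ 6.7966568 10.2392924]
top now [0.59693181 0.30448997] dep rel spout mm [52.3 50.8] [8.86762288 9.32816671]
top orig [0.58383214 0.27181183] dep rel spout mm [25.4 28.2] [8.95037638 9.33145447]
```

Emit:
jog_arm(
  rows=[
    [[0.0008,-0.0004,0,0],[0.0007,-0.0003,0,0],[0,0,0,0],[0,0,0,0],[0,0,0,0]],
  ],
)

```text
time_s: 8.5
tcp_pos: [0.4902, 0.2183, 0.1173]
ee_rot: [[-0.881, -0.472, -0.0], [-0.472, 0.881, -0.0], [0.0, -0.0, -1.0]]
wrist_force: [1.2, 1.4, -2.7]
gripper_width: 0.182
gripper_force: 30.0
```

```bash
python3 - <<'E'
from h import *
S=sense();R=S["ee_rot"];print(S["tcp_pos"],R.T@(S["tcp_pos"]-[.49162,.22024,.1173]),S["wrist_force"])
Q=np.array([[.8815,-.472],[.472,.8815]]);o=np.array([.5762,.2354])
for l in((67,-260),(-7,-260),(125,-128),(125,-202)):
    w=Q@(np.array(l)/1e3)+o
    print(l,w.round(3),[proj(camera_model(n),[*w,z]).round(0) for n in("scene","top") for z in(0.,.2)])
for n,b in(("scene",(260,212)),("top",(240,178))):
    m=camera_model(n);f0=capture(n)[:,:,::-1]
    g=cv2.resize(f0[b[1]:b[1]+25,b[0]:b[0]+25],None,fx=15,fy=15,interpolation=cv2.INTER_CUBIC).astype(int)
    k=((g[:,:,2]-g[:,:,1])>90).astype(np.uint8);e=cv2.fitEllipse(max(cv2.findContours(k,0,1)[0],key=cv2.contourArea))
    print(n,hit(m,(np.array(e[0])+.5)/15-.5+b,.033))
E
```

```text
[0.49019472 0.21828515 0.1172759 ] [ 2.17945399e-03 -1.05016814e-03  2.43707114e-05] [ 1.19471833  1.42848044 -2.69331772]
(67, -260) [0.758 0.038] [array([330., 162.]), array([334., 101.]), array([347., 122.]), array([360.,  87.])]
(-7, -260) [0.693 0.003] [array([353., 171.]), array([361., 110.]), array([365., 143.]), array([381., 112.])]
(125, -128) [0.747 0.182] [array([288., 181.]), array([288., 120.]), array([295., 134.]), array([298., 100.])]
(125, -202) [0.782 0.116] [array([302., 166.]), array([303., 106.]), array([317., 118.]), array([324.,  82.])]
scene [0.59770167 0.30410086 0.033     ]
top [0.59554628 0.30265004 0.033     ]
```

Emit:
jog_arm(
  rows=[
    [[0,0,0,0],[0,0,0,0],[0,0,0,0],[0,0,0,0],[0,0,0,0],[0,0,0,0],[0,0,-0.02,0],[0,0,-0.04,0],[0,0,-0.05,0],[0,0,-0.05,0],[0,0,-0.03,0],[0,0,0,0]],
  ],
  claw=1,
)

```text
time_s: 10.1
tcp_pos: [0.4909, 0.2189, 0.3102]
ee_rot: [[-0.881, -0.472, 0.005], [-0.472, 0.881, 0.004], [-0.006, 0.001, -1.0]]
wrist_force: [-0.5, 0.5, -1.0]
gripper_width: 1.0
gripper_force: 0.0
```

```bash
python3 - <<'E'
from h import *
S=sense();R=S["ee_rot"];print(S["time_s"],S["tcp_pos"],S["gripper_width"])
for n,b in(("scene",(260,212)),("top",(240,178))):
    m=camera_model(n);f0=capture(n)[:,:,::-1];cv2.imwrite(f"pics/u_{n}.png",f0)
    g=cv2.resize(f0[b[1]:b[1]+25,b[0]:b[0]+25],None,fx=15,fy=15,interpolation=cv2.INTER_CUBIC).astype(int)
    k=((g[:,:,2]-g[:,:,1])>90).astype(np.uint8);e=cv2.fitEllipse(max(cv2.findContours(k,0,1)[0],key=cv2.contourArea))
    print(n,hit(m,(np.array(e[0])+.5)/15-.5+b,.033))
print("to grip",R.T@(np.array([.6690,.1263,.198])-S["tcp_pos"]))
E
```

```text
10.1 [0.49093758 0.21885733 0.3101916 ] 1.0001202885306353
scene [0.59767145 0.30423999 0.033     ]Traceback (most recent call last):
  File "<stdin>", line 6, in <module>
ValueError: max() iterable argument is empty
```

Emit:
jog_arm(
  rows=[
    [[-0.019,-0.0275,0,0],[-0.029,-0.041,0,0],[-0.029,-0.041,0,0],[-0.028,-0.041,0,0],[-0.01,-0.0135,0,0],[0,0,0,0],[0,0,0,0]],
  ],
)

```text
time_s: 11.08
tcp_pos: [0.6682, 0.1284, 0.306]
ee_rot: [[-0.881, -0.473, -0.002], [-0.473, 0.881, -0.001], [0.002, 0.001, -1.0]]
wrist_force: [0.2, 0.2, 0.7]
gripper_width: 0.998
gripper_force: 0.0
```

```bash
python3 - <<'E'
from h import *
import pickle
S=sense();R=S["ee_rot"];m=camera_model("wrist");im=capture("wrist")[:,:,::-1];cv2.imwrite("pics/w3.png",im);pickle.dump(m,open("w3.pkl","wb"))
print(S["time_s"],S["tcp_pos"])
hsv=cv2.cvtColor(im.copy(),cv2.COLOR_BGR2HSV)
P=[proj(m,[.670,.128,z],True) for z in(.113,.167)];print(P)
for nm,lo,hi in(("orange",(5,150,100),(18,255,255)),("yellow",(22,120,120),(35,255,255)),("green",(45,100,50),(80,255,255)),("red",(0,150,100),(4,255,255)),("blue",(105,150,100),(125,255,255))):
    k=cv2.inRange(hsv,lo,hi);N,_,st,c=cv2.connectedComponentsWithStats(k)
    for i in range(1,N):
        if st[i,4]>8: print(nm,st[i],c[i].round(1))
x,y=P[1].astype(int);y0=max(0,y-60);x0=max(0,x-90)
t=cv2.imread("pics/u_scene.png")
A=cv2.resize(im[y0:y0+120,x0:x0+180],(540,360),interpolation=cv2.INTER_CUBIC);print(x0,y0)
cv2.imwrite("pics/w3c.png",A)
E
```

```text
11.075 [0.66819694 0.1283656  0.3060395 ]
[array([277.10878874, 205.80857204]), array([276.77166367, 225.71300872])]
orange [269 199  20  35 644] [278.6 216.8]
yellow [278 179   3  16  33] [278.6 186.9]
yellow [113 308   3   6  11] [113.9 310.5]
green [251 180   2  15  29] [251.5 186.8]
green [ 92 182   3  12  12] [ 92.9 187.5]
red [539 126  10  18  79] [542.8 133.4]
red [557 132   3  11  28] [558.1 137.2]
red [224 180   2  15  18] [224.8 186. ]
red [420 194  16  19 228] [427.6 203. ]
blue [387 153  14  18 136] [392.6 159.8]
186 165
```

Emit:
jog_arm(
  rows=[
    [[-0.001,0.001,0.02,0],[0,0,0.03,0],[0,0,0.03,0],[0,0,0.02,0],[0,0,0.007,0],[0,0,0,0],[0,0,0,0]],
  ],
)

```text
time_s: 12.0
tcp_pos: [0.6698, 0.1298, 0.2017]
ee_rot: [[-0.881, -0.473, 0.002], [-0.473, 0.881, 0.001], [-0.002, -0.001, -1.0]]
wrist_force: [-0.1, 0.4, 0.9]
gripper_width: 0.999
gripper_force: 0.0
```

Emit:
jog_arm(
  rows=[
    [[0,0,0,0],[0,0,0,0],[0,0,0,0],[0,0,0,0],[0,0,0,0],[0,0,0,0],[0,0,0,0],[0,0,0,0]],
  ],
  claw=0,
)

```text
time_s: 13.0
tcp_pos: [0.6695, 0.1293, 0.2003]
ee_rot: [[-0.881, -0.472, 0.0], [-0.472, 0.881, -0.0], [0.0, -0.0, -1.0]]
wrist_force: [1.1, -0.8, -2.0]
gripper_width: 0.184
gripper_force: 30.0
```

```bash
cat > v.py <<'E'
from h import *
S=sense();print(S["time_s"],S["tcp_pos"],S["wrist_force"],S["moment"],S["gripper_width"]*87)
for n in("wrist","scene","top"):
    m=camera_model(n);im=capture(n)[:,:,::-1].copy();cv2.imwrite(f"pics/v_{n}_{S['time_s']:.2f}.png",im)
    hsv=cv2.cvtColor(im,cv2.COLOR_BGR2HSV)
    for nm,lo,hi in(("yellow",(22,90,100),(35,255,255)),("green",(45,70,50),(85,255,255)),("red",(0,130,100),(4,255,255)),("red2",(174,130,100),(180,255,255))):
        k=cv2.inRange(hsv,lo,hi);N,_,st,c=cv2.connectedComponentsWithStats(k)
        for i in range(1,N):
            if st[i,4]>4:
                h=hit(m,c[i],.113,n=="wrist")
                if .5<h[0]<.8 and -.05<h[1]<.35: print(n,nm,st[i],c[i].round(1),h.round(4))
E
python3 v.py
```

```text
13.0 [0.66953393 0.12926119 0.20027037] [ 1.10794013 -0.75496409 -1.97864886] [-0.11841983 -0.11868297  0.01255415] 16.043644390462624
wrist yellow [276 211   6  25 127] [278.6 223.7] [0.6534 0.1208 0.113 ]
wrist yellow [232 305   2   5  10] [232.5 307. ] [0.7198 0.1217 0.113 ]
wrist yellow [323 310   4   9  19] [324.6 313.6] [0.6955 0.1783 0.113 ]
wrist yellow [233 318   2   6   7] [233.1 320.6] [0.73   0.1267 0.113 ]
wrist green [235 210   6  25 102] [237.6 222.5] [0.6643 0.0992 0.113 ]
wrist red [195 210   6  25 100] [197.8 222.4] [0.6757 0.078  0.113 ]
wrist red [462 219  19  24 346] [471.  230.5] [0.5976 0.2374 0.113 ]
scene yellow [326 159   5   5  14] [327.9 161.1] [0.6528 0.1214 0.113 ]
scene red [271 221  10   7  54] [275.3 224.4] [0.5314 0.3384 0.113 ]
top yellow [329 149   2   3   5] [329.4 150.2] [0.6493 0.1182 0.113 ]
top green [390 102   2   4   5] [390.2 103.2] [ 0.7468 -0.0498  0.113 ]
top green [391 107  10  41  50] [395.3 126.7] [ 0.6847 -0.0495  0.113 ]
top red [253 187  10   9  63] [257.4 191.2] [0.5744 0.3023 0.113 ]
```

Emit:
jog_arm(
  rows=[
    [[0,-0.002,0,0],[0,-0.003,0,0],[0,-0.004,0,0],[0,-0.004,0,0],[0,-0.004,0,0],[0,-0.004,0,0],[0,-0.0025,0,0],[0,-0.0015,0,0],[0,0,0,0],[0,0,0,0],[0,0,0,0]],
  ],
)

```text
time_s: 14.52
tcp_pos: [0.6805, 0.1087, 0.2002]
ee_rot: [[-0.881, -0.473, -0.001], [-0.473, 0.881, 0.002], [0.0, 0.002, -1.0]]
wrist_force: [-3.5, 7.1, 1.8]
gripper_width: 0.184
gripper_force: 30.0
```

```bash
python3 v.py | grep -v top
```

```text
14.525 [0.68051971 0.10870732 0.2001878 ] [-3.51512541  7.09626417  1.7802211 ] [ 1.95180606  1.26220873 -0.06363503] 15.971144931622934
wrist yellow [276 211   6  25 132] [278.6 223.1] [0.664  0.1002 0.113 ]
wrist yellow [323 300   4  24  45] [324.5 312.3] [0.7055 0.1574 0.113 ]
wrist yellow [232 310   3   9  17] [232.6 314.5] [0.7362 0.104  0.113 ]
wrist green [273 210   4  21  44] [274.5 219.9] [0.6634 0.0972 0.113 ]
wrist red [232 210   5  25  96] [234.4 222.3] [0.6759 0.0771 0.113 ]
wrist red [480 219  18  23 309] [488.6 230. ] [0.601  0.2311 0.113 ]
scene yellow [330 154   5   5  13] [332.1 155.9] [0.6643 0.101  0.113 ]
scene red [271 221  10   7  53] [275.4 224.4] [0.5315 0.3382 0.113 ]
```

Emit:
jog_arm(
  rows=[
    [[0,-0.0012,0,0],[0,-0.0012,0,0],[0,0,0,0],[0,0,0,0],[0,0,0,0],[0,0,0,0]],
  ],
)

```text
time_s: 15.42
tcp_pos: [0.6816, 0.1068, 0.2002]
ee_rot: [[-0.881, -0.473, -0.001], [-0.473, 0.881, 0.002], [0.0, 0.002, -1.0]]
wrist_force: [-4.6, 7.0, 1.5]
gripper_width: 0.18
gripper_force: 30.0
```

```bash
python3 v.py | grep -v top
```

```text
15.425 [0.68159078 0.1067948  0.20018283] [-4.63784933  6.99867281  1.49543444] [ 2.04089985  1.33326936 -0.07029439] 15.6983417957004
wrist yellow [276 211   6  25 129] [278.8 223.3] [0.6651 0.0985 0.113 ]
wrist yellow [324 300   2  12  18] [324.6 305.8] [0.702  0.1526 0.113 ]
wrist yellow [232 302   2   5   9] [232.4 304.2] [0.7295 0.0984 0.113 ]
wrist yellow [232 310   3  12  23] [232.7 316. ] [0.7383 0.1026 0.113 ]
wrist yellow [323 315   3   9  19] [324.2 319.3] [0.7116 0.1584 0.113 ]
wrist red [236 210   5  25 101] [237.9 222.3] [0.6759 0.077  0.113 ]
wrist red [482 219  18  23 298] [490.2 230. ] [0.6013 0.2305 0.113 ]
scene yellow [331 154   4   4  15] [332.6 155.4] [0.6654 0.0987 0.113 ]
scene red [271 221  10   7  52] [275.3 224.3] [0.5317 0.3382 0.113 ]
```

```bash
python3 - <<'E'
from h import *
w=cv2.imread("pics/v_wrist_15.43.png") if __import__("os").path.exists("pics/v_wrist_15.43.png") else cv2.imread("pics/v_wrist_15.42.png")
s=capture("scene")[:,:,::-1]
cv2.imwrite("pics/z.png",np.hstack([cv2.resize(w[180:260,228:308],(400,400),interpolation=cv2.INTER_CUBIC),cv2.resize(s[195:245,275:325],(400,400),interpolation=cv2.INTER_CUBIC)]))
E
```

```text
(no output)
```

View pics/z.png

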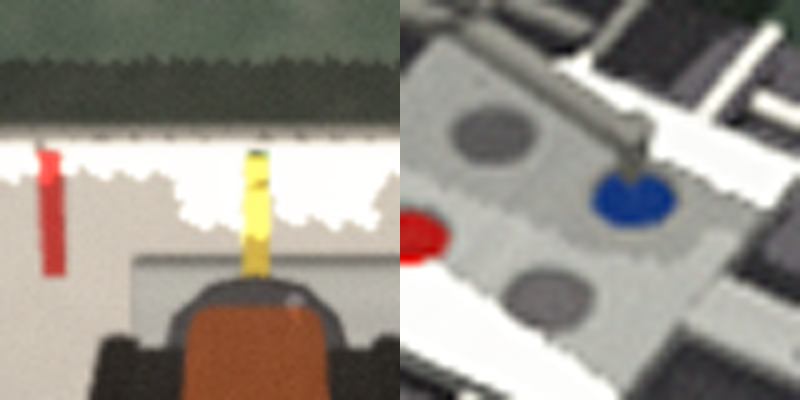

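The yellow index covers the green mark, and the spout tip, at (631,180), is over the centre of the blue pocket, at (635,200) less the 20 px height offset.

```bash
python3 -c "
from station import *
print(finish_job())"
```

```text
the job is handed in; nothing more can be done
None
```

The job is handed in: the carrier paused about a second with the red pocket under the spout (roughly 1 mm off by my measurement), the blue pocket is now within about 1 mm of centre under the spout, and the gate is held at half travel (about 24.7 mm) with its index on the green mark; I did not touch the bottles or the cutter.

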